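# Draw a dropped ring weight out from behind a fixed guard

### The job

A flask ring weight has been dropped behind the fixed guard, where a gripper cannot reach. Take the hooked rod, hook the ring and draw it, sliding on the bench, out through the one gap in the rail along the guard's mouth (feel along the rail for the gap; do not wrench the ring or lift it over, and do not touch it with the gripper) until it lies wholly in front of the rail. Then unhook the rod and lay it flat on the bench in front of the guard, clear of the ring, leaving the beaker and dropper bottle where they stand.

Things in the scene. Friction and masses are not known exactly. Their poses are not given: they have to be found in the camera images.
- hook_rod: Loose hooked rod, 160 g. Wooden handle block 80 long (x), 22 wide (y), 34 high: grasp across y from above. Origin: centre of the handle's underside; +x to the hook. An 8 mm steel bar leaves the handle's +x end, rises to 52 mm (axis, from x = 76 mm on), and at x = 160 mm turns straight down to a tip level with the underside. Handle low over the bench, the bar passes over the rail.
- hook_tip (a point): Tip of the rod's hook, at x = 160 mm, z = 1 mm in the rod's frame. The downward end is 8 mm thick.
- ring_weight: Loose steel ring (flask weight) lying flat on the bench behind the guard, 76 mm outside diameter, hole 46 mm, 14 mm high, about 250 g. Origin: centre of its underside.
- guard: Fixed low guard: grey cheeks and back, clear roof, mouth facing left and towards the robot. Origin: on the bench, middle of the mouth, on the FRONT face of the rail; +x goes in under the guard, y along the mouth. Inside y = -115 to 115 mm, back wall at x = 148 mm, roof over x = 14 to 154 mm, 112 mm free height.
- beaker_250: Bystander glass beaker, about 84 mm wide, 99 mm high, standing on the bench to the left or right of the guard. Origin: centre of its underside.
- dropper_b: Bystander dropper bottle with a green cap, 53 mm wide, 151 mm high, standing behind the guard. Origin: centre of its underside.
- mouth (a point): Point 18 mm above the guard's origin, level with the top of the fixed aluminium rail that closes the mouth: 12 mm thick (guard x = 0 to 12 mm), 18 mm high, running past both cheeks. It has ONE gap, 88 mm wide with round ends, centred anywhere from guard y = -70 to 70 mm; not reported: the drawn ring stops at the rail and comes free at the gap, or look.
Mind the look-alikes: they are no part of the job. There is more than one size of the hook_rod; the job needs the larger.

How it is judged:
By the outcome, as a careful person would: the job done as asked, in the order asked, and still so for the second after the job is handed in, with the robot touching nothing.
It also fails if it takes over 72 s, if anything falls off the work surface, if the arm or the gripper's body presses on something with over 40 N, if the wrist force passes 120 N, or if a joint passes its speed limit or range.

### The arm

A 6-joint arm with a two-finger parallel gripper is mounted at the origin on a cart in front of the work surface, level with it; the furniture and walls round the work are solid. World frame = base frame: x ahead of the robot, y to its left, z up, the work surface at z = 0. Lengths are in mm, angles in rad, forces in N, time in s.
With the tool pointing down it reaches from about 350 to 775 mm from the base axis. Payload 7.3 kg.
Tool frame: the origin (TCP) lies at the very end of the fingers, on their centre line; the grasp point (between the pads) lies 19 mm behind it; z points along the fingers, y is the line along which they close (so a half turn about z gives the same grasp; the last joint's range is limited). The gripper opens to 92 mm and grips with 3 to 60 N. Pads are 19 mm wide; open, the fingers measure 130 mm over their backs; the gripper's body (75 mm by 190 mm) begins 47 mm behind the grasp point.
Start: joints at [-1.274, 0.342, 1.524, -0, 1.275, -0.146], TCP at [224.971, -474.376, 226.741] pointing down, gripper open.
Joint ranges: [-2.53, 2.53], [-0.77, 2.02], [0.04, 2.7], [-1, 4.14], [0.28, 2.66], [-3.11, 3.11]. Speed limits (rad/s): [2.57, 2.57, 3.14, 3.14, 3.14, 3.14].

### API

Orientations are given as [roll, pitch, yaw] about the fixed x, y, z axes, in that order (R = Rz(yaw) Ry(pitch) Rx(roll)).
In Python, from plant import * gives the robot as it stands.
- The arm moves only by the tool arm_command, never from a script. Its arguments are lists of equal length, an entry for each row: "gripper": the finger opening in mm, from 0 to 91.8; "dp": the shift along the tool's x, y, z in units of 25 mm (1.0 is 25 mm), a list of three; "twist": the turn about the tool's z in units of 5 degrees (1.0 is 5 degrees). A call has exactly 5 rows; each row shifts and turns the commanded pose from where the row before left it, along the tool's axes as they then stand; what a row does not reach is not made up. A row lasts 1/8 s, in which the tool goes at most 62.5 mm and 10.7 degrees, less where a joint would pass 70% of its speed; a pose out of reach is approached as far as the arm can. A call is refused whole if a number of a shift passes 1 or a number of a turn 1, either way. A call with a gripper value outside its range is refused whole. The fingers move at their own pace and stop on an object; the grip force is fixed at half the most. Time passes only in rows, so rows that do not move let the fingers close, or fill a call up. It gives the time, the measured TCP pose, the force, the opening and the grip force at its end, in the units of the state.
- get_obs(): the state, without advancing time (a new reading comes with each control period).
- capture(name): name is "side" or "top"; returns the picture (400x640x3 uint8, red, green, blue); there is no depth.
- get_calibration(name): a dict with "mtx" (3x3 intrinsics, pixels), "dist_coeffs" ([k1, k2, p1, p2, k3] as OpenCV has them; the pictures are not rectified), "position" and "attitude" of the camera in the world. Camera axes: x right, y down, z forward; pixel columns grow to the right and rows downward; lengths in mm; the calibration is good to about 2 mm. A picture is of the moment at which its call begins. get_calibration takes no time and is no camera call.
- close_job(): hands the job in; it is judged then, once.
The state is a dict: "time": time; "joint_positions": joint angles; "dq": joint speeds; "tau": joint torques, N m; "tool_pos": TCP position; "tcp_rot": TCP orientation; "contact_force": force on the tool from outside, world axes, zero at the start; "moment": the same for the moment, N m; "grip_width": finger opening in mm; "finger_force": force on a finger pad.
Only numpy, scipy, OpenCV 4.12 (cv2) and the standard library are available. Lean on these libraries where they do the work, as an engineer would, in place of code of your own. Each camera call takes 0.05 s, during which the arm holds its last target. There are 200 camera calls.

## Working session

There is one attempt and no reset: what is moved stays moved. The work goes in short steps, Python scripts to look and compute and a tool call to move; the robot and the scene stay as the last step left them, time stands still between calls to the robot, and variables do not carry over. Pictures are saved under pics/ and viewed, at most 12 in all, crops included, and the job is handed in when it is done.

Besides the shell and the picture viewer there is one more tool, called after "Emit:" as name(argument=value, ...), one argument or row to a line, values as JSON. arm_command: Moves the arm, as the interface text tells. Its arguments: {"type":"object","properties":{"gripper":{"type":"array"},"dp":{"type":"array"},"twist":{"type":"array"}},"required":["gripper","dp","twist"]}

```bash
mkdir -p pics; python3 - <<'E'
from plant import *
import cv2
for n in("side","top"):
    cv2.imwrite(f"pics/{n}0.png",cv2.cvtColor(capture(n),cv2.COLOR_RGB2BGR)); c=get_calibration(n); print(n,c)
o=get_obs();print(o)
E
```

```text
side {'mtx': array([[412.25707869,   0.        , 321.15635155],
       [  0.        , 412.25707869, 204.8960821 ],
       [  0.        ,   0.        ,   1.        ]]), 'dist_coeffs': array([-0.0512122,  0.       ,  0.       ,  0.       ,  0.       ]), 'position': array([ 294.35315981, 1206.9798794 ,  777.59998988]), 'attitude': array([-2.1459751 , -0.00295421, -2.8436897 ])}
top {'mtx': array([[421.81777324,   0.        , 328.19722941],
       [  0.        , 421.81777324, 195.05857033],
       [  0.        ,   0.        ,   1.        ]]), 'dist_coeffs': array([0.00161587, 0.        , 0.        , 0.        , 0.        ]), 'position': array([ 362.53302463,  126.45746649, 1338.83143628]), 'attitude': array([-2.93662945,  0.00446056, -1.64719201])}
{'time': 0.1, 'joint_positions': array([-1.27400717e+00,  3.42652693e-01,  1.52488429e+00, -3.66761322e-05,
        1.27539647e+00, -1.46019620e-01]), 'dq': array([-0.00102274, -0.00081635, -0.00392736, -0.00146166,  0.00155367,
        0.0007251 ]), 'tau': array([ 3.82853817e-03, -4.32003665e+01, -2.44696641e+01,  7.20972405e-02,
        5.25419530e-02, -4.64104096e-05]), 'tool_pos': array([ 224.84966433, -474.02941683,  226.12762426]), 'tcp_rot': array([-3.14026102e+00, -1.60388009e-04,  4.42819367e-01]), 'contact_force': array([-0.35913548,  0.12905556, -0.55237109]), 'moment': array([ 0.00822473, -0.0108768 , -0.01834601]), 'finger_force': 0.0, 'grip_width': 91.35077860461033}
```

View pics/side0.png

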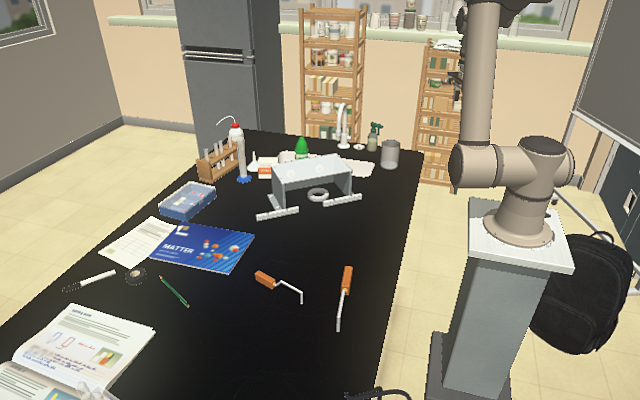

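View pics/top0.png

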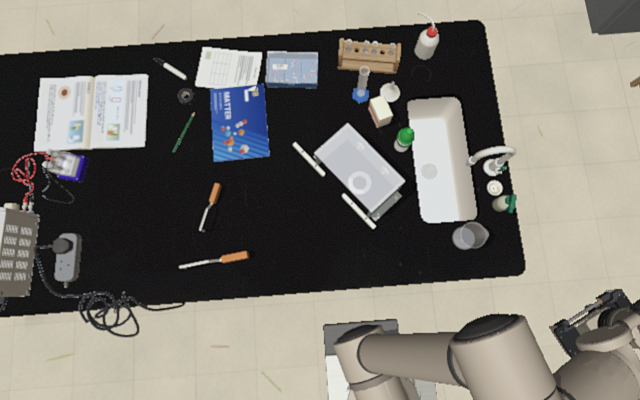

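The side view shows the guard at about (312,180), the ring at (318,195), and rods at (345,300) and (280,287). The top view shows rods at (215,260), longer, and (210,207), shorter. The rail pieces are at (308,158) and (359,211), with the gap between them at about (333,185), and the ring is at (359,182). I'll enlarge these areas next.

```bash
cat > h.py <<'E'
import numpy as np,cv2
from scipy.spatial.transform import Rotation as R
from plant import *
def ray(n,px):
    c=get_calibration(n);p=cv2.undistortPoints(np.array([[px]],float),c["mtx"],c["dist_coeffs"])[0,0]
    return c["position"],R.from_euler("xyz",c["attitude"]).as_matrix()@np.array([p[0],p[1],1])
def onz(n,px,z):
    o,d=ray(n,px);return (o+d*(z-o[2])/d[2])
def two(a,b):
    (o,d),(p,e)=ray("top",a),ray("side",b);d/=np.linalg.norm(d);e/=np.linalg.norm(e)
    s,t=np.linalg.lstsq(np.c_[d,-e],p-o,rcond=None)[0];P,Q=o+s*d,p+t*e
    return (P+Q)/2,np.linalg.norm(P-Q)
def proj(n,P):
    c=get_calibration(n);M=R.from_euler("xyz",c["attitude"]).as_matrix().T
    return cv2.projectPoints(np.array(P,float).reshape(-1,3),M,-M@c["position"],c["mtx"],c["dist_coeffs"])[0][:,0]
E
python3 - <<'E'
from h import *
T=cv2.imread("pics/top0.png");S=cv2.imread("pics/side0.png")
z=lambda I,x,y,w,h,k:cv2.resize(I[y:y+h,x:x+w],None,fx=k,fy=k,interpolation=cv2.INTER_CUBIC)
a=np.hstack([z(T,280,110,133,140,3),z(S,245,130,133,140,3)])
b=np.hstack([z(T,165,175,133,59+40,3)[:180+100],z(S,245,245,133,99,3)[:280]])
cv2.imwrite("pics/crop1.png",np.vstack([a[:, :798],b[:, :798]])[:600*2][:700] if 0 else cv2.resize(np.vstack([a[:,:798],b[:,:798]]),None,fx=.85,fy=.85) if 0 else a[:,:798]);cv2.imwrite("pics/crop2.png",b[:,:798])
for n,I in(("top",T),("side",S)):
    hsv=cv2.cvtColor(I,cv2.COLOR_BGR2HSV);m=cv2.inRange(hsv,(5,130,120),(20,255,255))
    k,_,st,ce=cv2.connectedComponentsWithStats(m)
    for s,c in zip(st[1:],ce[1:]):
        if 60<s[4]<800 : print(n,s,c,onz(n,c,34 if n=="top" else 20))
E
```

```text
top [209 183  11  21 115] [213.79130435 192.26956522] [670.4286772  472.16098347  34.        ]
top [221 251  27  12 199] [233.94472362 256.42713568] [463.95393479 414.68479283  34.        ]
side [258 168  13   6  63] [263.58730159 170.61904762] [920.051804   -77.89308313  20.        ]
side [341 266  12  29 210] [346.51428571 278.25714286] [465.84466241 411.43530264  20.        ]
side [255 271  21  18 206] [264.84951456 279.06796117] [671.58010984 478.79483883  20.        ]
```

View pics/crop1.png

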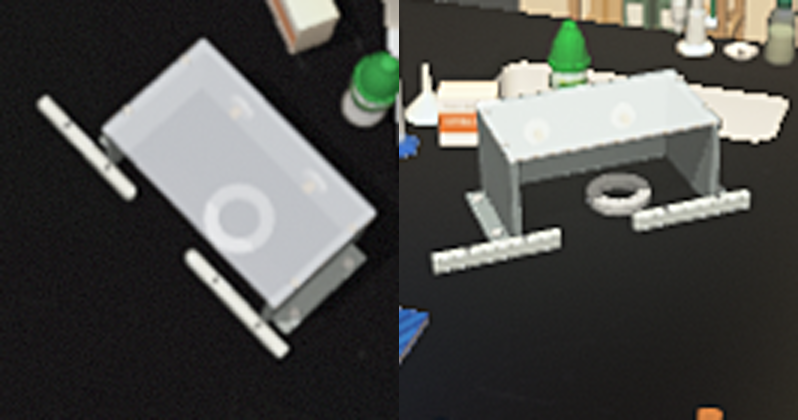

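View pics/crop2.png

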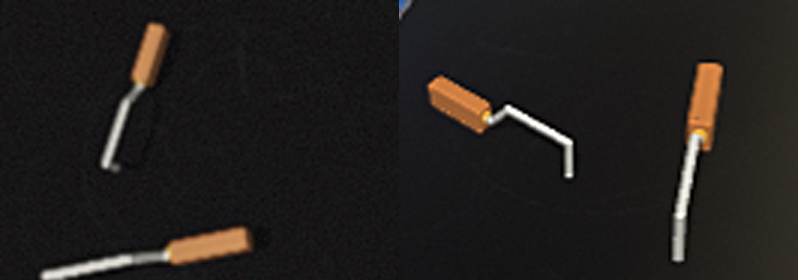

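The crops show the gap between the round rail ends at top pixels (324,175) and (343,194), with the ring at (359.7,182.7). The larger rod's hook bend is at top (180,266.7) and side (338.7,316.7), and its tip is at side (338,331.3).

```bash
python3 - <<'E'
from h import *
np.set_printoptions(precision=1,suppress=True)
t=lambda x,y:(280+x/3-.33,110+y/3-.33); s=lambda x,y:(245+(x-399)/3-.33,130+y/3-.33)
# rail top ends (centre of strip), z=18
for nm,p in dict(o1=(43,101),g1=(131,195),g2=(190,255),o2=(283,352)).items(): print(nm,onz("top",t(*p),18))
for nm,p in dict(s_g1=(560,233),s_o1=(433,258),s_g2=(635,216),s_o2=(748,194)).items(): print(nm,onz("side",s(*p),18))
print("rail o1,g1,g2,o2", two(t(43,101),s(433,258)),two(t(131,195),s(560,233)),two(t(190,255),s(635,216)),two(t(283,352),s(748,194)))
print("ring",onz("top",t(239,218),14),onz("side",s(618,191),10),two(t(239,218),s(618,191)))
t2=lambda x,y:(165+x/3-.33,175+y/3-.33); s2=lambda x,y:(245+(x-399)/3-.33,245+y/3-.33)
b=two(t2(45,275),s2(680,217));print("bend",b,"tip side",onz("side",s2(678,259),1))
print("bend0 top z52",onz("top",t2(132,259),52))
print("handle",two((233.94,256.43),(346.5,278.26)))
# handle top-face via masks: brightness
for n in("top","side"):
    I=cv2.imread(f"pics/{n}0.png");h=cv2.cvtColor(I,cv2.COLOR_BGR2HSV);m=cv2.inRange(h,(5,130,60),(20,255,255))
    k,l,st,ce=cv2.connectedComponentsWithStats(m)
    for i in range(1,k):
        if abs(ce[i][0]-(234 if n=="top" else 346.5))<4 and st[i][4]>60:
            c=cv2.findContours((l==i).astype(np.uint8),0,2)[0][0];r=cv2.minAreaRect(c);print(n,r,cv2.boxPoints(r))
            if n=="top": print([onz("top",p,34) for p in cv2.boxPoints(r)])
E
```

```text
o1 [818.4 210.1  18. ]
g1 [705.1 121.9  18. ]
g2 [634.4  64.1  18. ]
o2 [523.2 -24.5  18. ]
s_g1 [704.8 123.4  18. ]
s_o1 [819.8 211.1  18. ]
s_g2 [634.9  64.6  18. ]
s_o2 [521.9 -21.2  18. ]
rail o1,g1,g2,o2 (array([819.4, 210.3,  17.3]), np.float64(1.5375863150374873)) (array([705.4, 121.9,  16.9]), np.float64(0.04859178730796327)) (array([634.8,  64.1,  17.7]), np.float64(0.6432954395140024)) (array([523.1, -24.8,  15.8]), np.float64(0.893454564221039))
ring [671.6   7.9  14. ] [673.9   5.5  10. ] (array([672.7,   7.8,  11.4]), np.float64(0.9543725024632239))
bend (array([445.3, 574.9,  51.8]), np.float64(0.41454767893094824)) tip side [445.9 572.8   1. ]
bend0 top z52 [454.7 487.3  52. ]
handle (array([464.7, 416.7,  25. ]), np.float64(0.10147194097867918))
top ((234.3076934814453, 256.5384521484375), (8.629109382629395, 28.24072265625), 78.69007110595703) [[219.6 255.1]
 [247.3 249.5]
 [249.  258. ]
 [221.3 263.5]]
[array([471.4, 458.5,  34. ]), array([481.8, 373. ,  34. ]), array([455.6, 368.8,  34. ]), array([445.3, 453.9,  34. ])]
side ((346.05999755859375, 280.0799865722656), (9.475231170654297, 29.274221420288086), 8.13010311126709) [[339.3 293.9]
 [343.4 264.9]
 [352.8 266.3]
 [348.7 295.2]]
```

Rail tops come out at z about 17 and the bend at z about 52, both as they should be. The handle centre is (464.7,416.3), yaw 97°, and the hook is 160 mm from it, so this is the larger rod. The gap centre is (670,93), and the ring is at (672,8). I'll move towards the rod now.

Emit:
arm_command(
  gripper=[91,91,91,91,91],
  dp=[
    [0.97,-0.76,0],
    [0.97,-0.76,0],
    [0.97,-0.76,0],
    [0.97,-0.76,0],
    [0.97,-0.76,0],
  ],
  twist=[0,0,0,0,0],
)

```text
time: 0.72
tool_pos: [294.1, -335.5, 226.4]
tcp_rot: [-3.141, 0.0, 0.443]
contact_force: [-0.7, 0.4, 0.0]
grip_width: 91.0
finger_force: 0.0
```

Emit:
arm_command(
  gripper=[91,91,91,91,91],
  dp=[
    [0.97,-0.76,0],
    [0.97,-0.76,0],
    [0.97,-0.76,0],
    [0.97,-0.76,0],
    [0.97,-0.76,0],
  ],
  twist=[0,0,0,0,0],
)

```text
time: 1.35
tool_pos: [362.8, -197.7, 226.5]
tcp_rot: [-3.141, 0.0, 0.443]
contact_force: [0.1, -0.1, 0.6]
grip_width: 91.1
finger_force: 0.0
```

Emit:
arm_command(
  gripper=[91,91,91,91,91],
  dp=[
    [0.97,-0.76,0],
    [0.97,-0.76,0],
    [0.97,-0.76,0],
    [0.97,-0.76,0],
    [0.97,-0.76,0],
  ],
  twist=[0,0,0,0,0],
)

```text
time: 1.98
tool_pos: [431.7, -60.0, 226.5]
tcp_rot: [-3.141, 0.0, 0.443]
contact_force: [0.5, -0.2, 0.0]
grip_width: 90.8
finger_force: 0.0
```

Emit:
arm_command(
  gripper=[91,91,91,91,91],
  dp=[
    [0.55,-0.98,0.2],
    [0.55,-0.98,0.2],
    [0.55,-0.98,0.2],
    [0.55,-0.98,0.2],
    [0.55,-0.98,0.2],
  ],
  twist=[0,0,0,0,0],
)

```text
time: 2.6
tool_pos: [440.9, 80.0, 201.3]
tcp_rot: [-3.141, 0.001, 0.443]
contact_force: [0.9, 0.0, -1.2]
grip_width: 90.7
finger_force: 0.0
```

Emit:
arm_command(
  gripper=[91,91,91,91,91],
  dp=[
    [0.55,-0.98,0.3],
    [0.55,-0.98,0.3],
    [0.55,-0.98,0.3],
    [0.55,-0.98,0.3],
    [0.55,-0.98,0.3],
  ],
  twist=[0,0,0,0,0],
)

```text
time: 3.22
tool_pos: [450.6, 220.2, 163.6]
tcp_rot: [3.142, 0.001, 0.443]
contact_force: [-0.1, 0.8, 0.7]
grip_width: 90.9
finger_force: 0.0
```

Emit:
arm_command(
  gripper=[91,91,91,91,91],
  dp=[
    [0.55,-0.98,0.3],
    [0.55,-0.98,0.3],
    [0.55,-0.98,0.3],
    [0.55,-0.98,0.3],
    [0.55,-0.98,0.3],
  ],
  twist=[0,0,0,0,0],
)

```text
time: 3.85
tool_pos: [460.2, 360.2, 126.0]
tcp_rot: [3.141, 0.001, 0.443]
contact_force: [0.3, 0.2, -0.6]
grip_width: 91.0
finger_force: 0.0
```

Emit:
arm_command(
  gripper=[91,91,91,91,91],
  dp=[
    [0.55,-0.98,0],
    [0.55,-0.98,0],
    [0,0,0],
    [0,0,0],
    [0,0,0],
  ],
  twist=[0,0,-1,-1,-1],
)

```text
time: 4.47
tool_pos: [463.9, 415.4, 126.0]
tcp_rot: [-3.142, 0.001, 0.708]
contact_force: [-0.0, 0.0, 0.1]
grip_width: 90.9
finger_force: 0.0
```

Emit:
arm_command(
  gripper=[91,91,91,91,91],
  dp=[
    [0,0,0],
    [0,0,0],
    [0,0,0],
    [0,0,0],
    [0,0,0],
  ],
  twist=[-1,-1,-1,-1,-1],
)

```text
time: 5.1
tool_pos: [464.0, 415.3, 126.1]
tcp_rot: [-3.141, 0.001, 1.144]
contact_force: [0.0, 0.9, -0.1]
grip_width: 91.0
finger_force: 0.0
```

Emit:
arm_command(
  gripper=[91,91,91,91,91],
  dp=[
    [0,0,0],
    [0,0,0],
    [0,0,0],
    [0,0,0],
    [0,0,0],
  ],
  twist=[-1,-1,-1,-1,-1],
)

```text
time: 5.72
tool_pos: [464.0, 415.3, 126.1]
tcp_rot: [-3.141, 0.001, 1.58]
contact_force: [-0.0, 0.5, -0.5]
grip_width: 90.7
finger_force: 0.0
```

Emit:
arm_command(
  gripper=[91,91,91,91,91],
  dp=[
    [0,0,0],
    [0,0,0],
    [0,0,0],
    [0,0,0],
    [0,0,0],
  ],
  twist=[-1,-0.3,0,0,0],
)

```text
time: 6.35
tool_pos: [464.3, 415.5, 126.6]
tcp_rot: [-3.142, 0.0, 1.69]
contact_force: [0.3, -0.1, -0.2]
grip_width: 90.6
finger_force: 0.0
```

Emit:
arm_command(
  gripper=[91,91,91,91,91],
  dp=[
    [0,0,0.96],
    [0,0,0.96],
    [0,0,0.96],
    [0,0,0.96],
    [0,0,0.96],
  ],
  twist=[0,0,0,0,0],
)

```text
time: 6.98
tool_pos: [464.3, 415.5, 6.0]
tcp_rot: [3.141, 0.0, 1.69]
contact_force: [0.6, -0.3, 0.1]
grip_width: 91.0
finger_force: 0.0
```

Emit:
arm_command(
  gripper=[91,60,40,30,12],
  dp=[
    [0,0,0],
    [0,0,0],
    [0,0,0],
    [0,0,0],
    [0,0,0],
  ],
  twist=[0,0,0,0,0],
)

```text
time: 7.6
tool_pos: [464.4, 415.6, 7.1]
tcp_rot: [3.141, -0.0, 1.691]
contact_force: [0.5, -0.3, -0.3]
grip_width: 55.5
finger_force: 0.0
```

Emit:
arm_command(
  gripper=[10,10,10,10,10],
  dp=[
    [0,0,0],
    [0,0,0],
    [0,0,0],
    [0,0,0],
    [0,0,0],
  ],
  twist=[0,0,0,0,0],
)

```text
time: 8.22
tool_pos: [464.3, 415.4, 6.6]
tcp_rot: [3.142, 0.0, 1.691]
contact_force: [-0.3, 0.2, 0.2]
grip_width: 22.1
finger_force: 30.0
```

Gripped, with the opening at 22.1 mm, the handle's width. Next I'll lift it and turn the rod towards the guard.

Emit:
arm_command(
  gripper=[10,10,10,10,10],
  dp=[
    [0,0,-0.4],
    [0,0,-1],
    [0,0,-1],
    [0,0,-1],
    [0,0,-1],
  ],
  twist=[0,0,0,0,0],
)

```text
time: 8.85
tool_pos: [464.2, 415.4, 118.0]
tcp_rot: [3.141, 0.0, 1.691]
contact_force: [0.5, -0.5, -1.3]
grip_width: 21.9
finger_force: 30.0
```

Emit:
arm_command(
  gripper=[10,10,10,10,10],
  dp=[
    [0,0,0],
    [0,0,0],
    [0,0,0],
    [0,0,0],
    [0,0,0],
  ],
  twist=[0.5,1,1,1,1],
)

```text
time: 9.48
tool_pos: [464.2, 415.4, 117.2]
tcp_rot: [3.141, 0.0, 1.295]
contact_force: [0.2, 0.2, -1.2]
grip_width: 21.7
finger_force: 30.0
```

Emit:
arm_command(
  gripper=[10,10,10,10,10],
  dp=[
    [0,0,0],
    [0,0,0],
    [0,0,0],
    [0,0,0],
    [0,0,0],
  ],
  twist=[1,1,1,1,1],
)

```text
time: 10.1
tool_pos: [464.2, 415.4, 117.2]
tcp_rot: [3.142, 0.0, 0.859]
contact_force: [-0.8, 0.2, -2.1]
grip_width: 21.7
finger_force: 30.0
```

Emit:
arm_command(
  gripper=[10,10,10,10,10],
  dp=[
    [0,0,0],
    [0,0,0],
    [0,0,0],
    [0,0,0],
    [0,0,0],
  ],
  twist=[1,1,1,1,1],
)

```text
time: 10.72
tool_pos: [464.2, 415.4, 117.2]
tcp_rot: [3.142, -0.0, 0.422]
contact_force: [-0.2, 0.4, -1.6]
grip_width: 22.1
finger_force: 30.0
```

Emit:
arm_command(
  gripper=[10,10,10,10,10],
  dp=[
    [0,0,0],
    [0,0,0],
    [0,0,0],
    [0,0,0],
    [0,0,0],
  ],
  twist=[1,1,1,1,1],
)

```text
time: 11.35
tool_pos: [464.1, 415.4, 117.2]
tcp_rot: [-3.142, -0.0, -0.014]
contact_force: [-0.3, 0.6, -2.3]
grip_width: 21.9
finger_force: 30.0
```

Emit:
arm_command(
  gripper=[10,10,10,10,10],
  dp=[
    [0,0,0],
    [0,0,0],
    [0,0,0],
    [0,0,0],
    [0,0,0],
  ],
  twist=[1,1,1,1,1],
)

```text
time: 11.98
tool_pos: [464.2, 415.4, 117.2]
tcp_rot: [-3.142, -0.0, -0.45]
contact_force: [-0.2, -0.4, -2.2]
grip_width: 21.8
finger_force: 30.0
```

Emit:
arm_command(
  gripper=[10,10,10,10,10],
  dp=[
    [0,0,0],
    [0,0,0],
    [0,0,0],
    [0,0,0],
    [0,0,0],
  ],
  twist=[1,1,1,1,0.5],
)

```text
time: 12.6
tool_pos: [464.2, 415.4, 117.2]
tcp_rot: [-3.142, -0.0, -0.842]
contact_force: [-0.2, 0.1, -1.5]
grip_width: 22.0
finger_force: 30.0
```

Emit:
arm_command(
  gripper=[10,10,10,10,10],
  dp=[
    [0.87,0.67,0],
    [0.87,0.67,0.5],
    [0.87,0.67,0.5],
    [0.87,0.67,0.5],
    [0.87,0.67,0.5],
  ],
  twist=[0,0,0,0,0],
)

```text
time: 13.22
tool_pos: [474.6, 277.8, 66.9]
tcp_rot: [-3.141, -0.0, -0.84]
contact_force: [0.3, 0.4, -2.4]
grip_width: 22.1
finger_force: 30.0
```

Emit:
arm_command(
  gripper=[10,10,10,10,10],
  dp=[
    [0.87,0.67,0.5],
    [0.87,0.67,0.5],
    [0,0,0.25],
    [0,0,0],
    [0,0,0],
  ],
  twist=[0,0,0,0,0],
)

```text
time: 13.85
tool_pos: [478.9, 224.8, 36.0]
tcp_rot: [-3.141, -0.0, -0.839]
contact_force: [-0.1, 0.6, -2.3]
grip_width: 21.5
finger_force: 30.0
```

```bash
cat > snap.py <<'E'
import sys
from h import *
z=lambda I,x,y,w,h,k:cv2.resize(I[y:y+h,x:x+w],None,fx=k,fy=k,interpolation=cv2.INTER_CUBIC)
I={n:cv2.cvtColor(capture(n),cv2.COLOR_RGB2BGR) for n in("top","side")}
for n in I: cv2.imwrite(f"pics/{sys.argv[1]}_{n}.png",I[n])
cv2.imwrite(f"pics/{sys.argv[1]}.png",np.hstack([z(I["top"],270,110,133,140,3),z(I["side"],245,130,133,140,3)]))
print(get_obs()["tool_pos"])
E
python3 snap.py a
```

```text
[478.79227105 224.65516532  35.91178   ]
```

View pics/a.png

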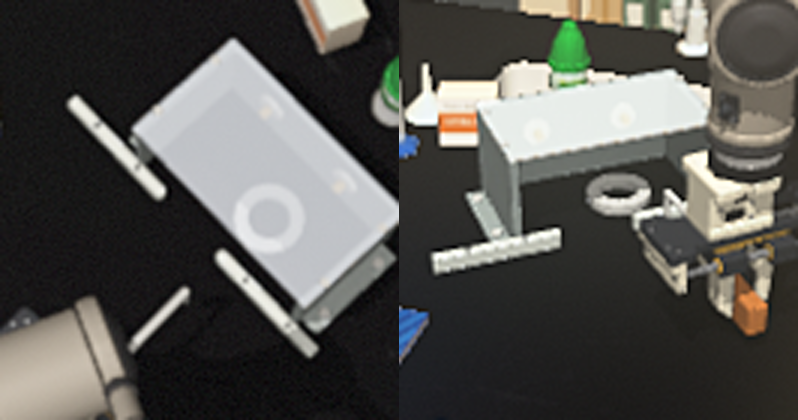

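The picture shows the hook bend at top (331.7,206.3), in front of the near rail piece, and the ring unmoved. I'll check the hook point.

```bash
python3 -c "
from h import *
print(onz('top',(331.7,206.4),83), onz('top',(270+268.5/3-.33,110+218/3-.33),14))"
```

```text
[587.5229997  104.23087679  83.        ] [671.68158631   8.47605527  14.        ]
```

Emit:
arm_command(
  gripper=[10,10,10,10,10],
  dp=[
    [0.86,0,0],
    [0.86,0,0],
    [0.86,0,0],
    [0.86,0,0],
    [0.86,0,0],
  ],
  twist=[0,0,0,0,0],
)

```text
time: 14.58
tool_pos: [551.4, 142.3, 35.4]
tcp_rot: [3.142, -0.0, -0.841]
contact_force: [1.5, -0.5, -1.9]
grip_width: 21.8
finger_force: 30.0
```

Emit:
arm_command(
  gripper=[10,10,10,10,10],
  dp=[
    [0.86,0,0],
    [0,0,0],
    [0,0,0.4],
    [0,0,0.4],
    [0,0,0.26],
  ],
  twist=[0,0,0,0,0],
)

```text
time: 15.2
tool_pos: [563.8, 128.3, 7.8]
tcp_rot: [3.14, 0.001, -0.839]
contact_force: [0.1, 0.7, -1.9]
grip_width: 21.9
finger_force: 30.0
```

```bash
python3 snap.py b
```

```text
[563.75754323 128.06699906   7.77798333]
```

View pics/b.png

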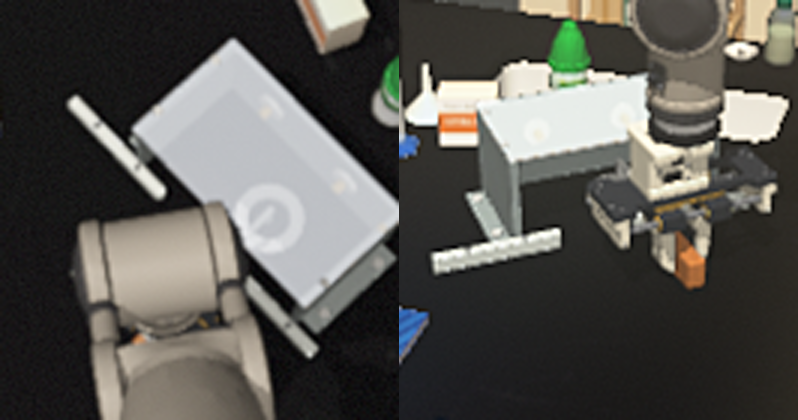

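The hook stands inside the ring's hole, near its centre at crop (268,215). Next I'll slide the ring along the rail towards the gap.

Emit:
arm_command(
  gripper=[10,10,10,10,10],
  dp=[
    [0,-0.2,0],
    [0,-0.2,0],
    [0,-0.25,0],
    [0,-0.25,0],
    [0,-0.3,0],
  ],
  twist=[0,0,0,0,0],
)

```text
time: 15.92
tool_pos: [586.9, 147.8, 8.9]
tcp_rot: [3.14, 0.0, -0.841]
contact_force: [-2.4, -1.6, -1.3]
grip_width: 21.6
finger_force: 30.1
```

Emit:
arm_command(
  gripper=[10,10,10,10,10],
  dp=[
    [0,-0.3,0],
    [0,-0.3,0],
    [0,-0.3,0],
    [0,-0.3,0],
    [0,-0.25,0],
  ],
  twist=[0,0,0,0,0],
)

```text
time: 16.55
tool_pos: [614.4, 172.3, 8.9]
tcp_rot: [3.142, -0.0, -0.84]
contact_force: [-2.0, -2.0, -0.5]
grip_width: 22.1
finger_force: 30.1
```

Emit:
arm_command(
  gripper=[10,10,10,10,10],
  dp=[
    [0,-0.15,0],
    [0,0,0],
    [0,0,0],
    [0,0,0],
    [0,0,0],
  ],
  twist=[0,0,0,0,0],
)

```text
time: 17.18
tool_pos: [616.9, 174.5, 9.0]
tcp_rot: [-3.141, -0.0, -0.84]
contact_force: [-0.8, -0.2, -1.3]
grip_width: 21.6
finger_force: 30.0
```

```bash
python3 snap.py c
```

```text
[616.88582647 174.48580822   9.01406355]
```

View pics/c.png

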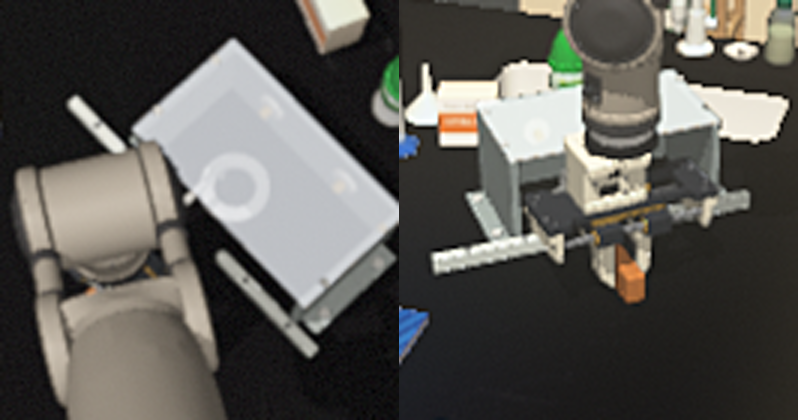

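The ring is now at crop (235,187), roughly opposite the gap. I'll measure it exactly.

```bash
cat > ring.py <<'E'
import sys
from h import *
I=cv2.imread(f"pics/{sys.argv[1]}_top.png") if len(sys.argv)>1 else cv2.cvtColor(capture("top"),cv2.COLOR_RGB2BGR)
g=cv2.resize(cv2.cvtColor(I,cv2.COLOR_BGR2GRAY)[120:250,270:400],None,fx=4,fy=4,interpolation=cv2.INTER_CUBIC)
c=cv2.HoughCircles(g,cv2.HOUGH_GRADIENT,1.5,20,param1=120,param2=25,minRadius=40,maxRadius=54)
gp=np.array([669.8,93]);u=np.array([.783,.622]);n=np.array([.622,-.783])
o=get_obs();y=o["tcp_rot"][2];tip=o["tool_pos"][:2]+160*np.array([np.cos(y),np.sin(y)])
print("tip",tip,"n,u",(tip-gp)@n+6,(tip-gp)@u, "z",o["tool_pos"][2],"F",o["contact_force"])
for q in (c[0][:3] if c is not None else []):
    w=onz("top",(270+(q[0]+.5)/4-.5,120+(q[1]+.5)/4-.5),14)[:2];print("ring",w,"n,u",(w-gp)@n+6,(w-gp)@u,"r",q[2])
E
python3 ring.py a; python3 ring.py c
```

```text
tip [723.68043698  55.34340953] n,u 68.99874214025596 18.765982883521815 z 9.014063550403865 F [-0.25265508  0.4441625  -1.54639623]
tip [723.68043698  55.34340953] n,u 68.99874214025596 18.765982883521815 z 9.014063550403865 F [-0.25265508  0.4441625  -1.54639623]
ring [657.46736466 182.00103152] n,u -71.3587068662433 45.70218813520466 r 51.4
ring [592.41936112 228.14824107] n,u -147.95183013628687 23.473165704083858 r 46.3
ring [633.91123484 228.09393391] n,u -122.10136218690016 55.92752377210786 r 41.2
```

```bash
sed -i 's/param1=120,param2=25/param1=50,param2=12/; s/c\[0\]\[:3\]/c[0]/; s/;print("ring",w/;N=(w-gp)@n+6;U=(w-gp)@u\n    if -75<N<120 and -75<U<40: print("ring",w/' ring.py
python3 ring.py a|tail -n +2|head -2; python3 ring.py c|tail -n +2 |head -3; python3 -c "
from h import *
w=onz('top',(270+235/3-.33,110+187/3-.33),14)[:2]-[669.8,93];print(w@[.622,-.783]+6,w@[.783,.622])"
```

```text
ring [668.61828558   5.46219642] n,u 73.80707382889611 -55.37379621670727 r 51.4
ring [725.45172314  57.7564846 ] n,u 68.21104435396333 21.653832638557304 r 44.35
ring [653.16048492 142.41023048] n,u -43.03798884738995 17.704423048489538 r 48.1
ring [651.61442287  90.53679356] n,u -3.382738332532373 -15.77142130407028 r 44.65
ring [625.88951788  76.91822201] n,u -8.720287713967243 -44.38477340457239 r 51.4
70.63005168197711 -1.53545737317573
```

Measured by hand, the ring is at guard (x,y) = (70.6,-1.5) relative to the gap, and the hook sits on its +y side. I'll bring the hook back to the hole's centre line, then draw the ring straight out.

Emit:
arm_command(
  gripper=[10,10,10,10,10],
  dp=[
    [0,0.25,0],
    [-0.02,0.25,0],
    [-0.02,0.25,0],
    [-0.2,0,0],
    [-0.3,-0.02,0],
  ],
  twist=[0,0,0,0,0],
)

```text
time: 17.9
tool_pos: [594.1, 172.6, 9.1]
tcp_rot: [-3.141, -0.0, -0.84]
contact_force: [-0.6, 0.1, -0.8]
grip_width: 21.7
finger_force: 30.0
```

Emit:
arm_command(
  gripper=[10,10,10,10,10],
  dp=[
    [-0.25,-0.02,0],
    [-0.25,-0.02,0],
    [-0.25,-0.02,0],
    [-0.25,-0.02,0],
    [-0.25,-0.02,0],
  ],
  twist=[0,0,0,0,0],
)

```text
time: 18.52
tool_pos: [575.1, 197.6, 9.0]
tcp_rot: [-3.142, -0.0, -0.84]
contact_force: [0.2, -2.2, -2.3]
grip_width: 21.8
finger_force: 30.0
```

```bash
python3 snap.py d; python3 ring.py d
```

```text
[574.63022053 197.99521571   8.92097449]
tip [681.49489375  78.91565568] n,u 24.30226551673058 0.3966396397557387 z 8.920974491592178 F [-0.09873218 -0.59906482 -1.91973643]
ring [692.02532527  65.41719699] n,u 41.42148707582014 0.2459262154814969 r 46.15
ring [633.57948858  96.7952969 ] n,u -19.500875571352296 -25.999985768389966 r 53.05
ring [684.39526802 112.23390055] n,u 0.018112573339790217 23.391580999658075 r 43.15
ring [617.24556949  92.06636173] n,u -25.95781700896007 -41.73084208994364 r 51.4
ring [640.53521663  27.39016276] n,u 39.16980730159481 -63.72364413663854 r 51.4
ring [669.96544218 135.14642727] n,u -26.897747519474997 26.34461898511926 r 44.8
ring [655.6810343  95.0540331] n,u -4.390304583836796 -9.777541556076496 r 46.3
ring [613.19650964 118.83791156] n,u -49.438455753822566 -28.24935196102234 r 53.05
ring [597.72563353  92.42234903] n,u -38.37795523092649 -56.79352785182464 r 48.1
ring [706.75128937  44.67629488] n,u 66.82116309387517 -1.124485005062147 r 53.05
ring [630.87054692  77.71634806] n,u -6.24702034649351 -39.98819327287721 r 51.4
ring [710.17101505  72.45819664] n,u 47.195003392323095 18.833503096728382 r 47.95
ring [597.13733512 132.04257224] n,u -69.76651162043571 -32.6103866649852 r 44.35
ring [656.85925685  62.27403361] n,u 22.009289449339065 -29.244152981418782 r 41.5
ring [654.19205762  -4.1144144 ] n,u 72.33244632069794 -72.62618464033334 r 49.75
```

View pics/d.png

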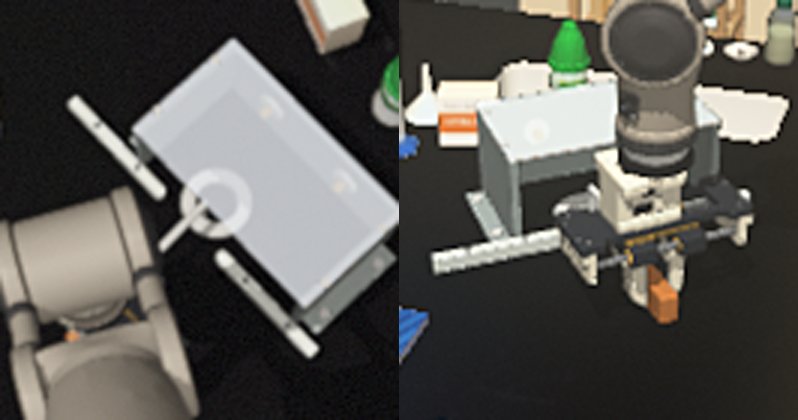

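The ring is centred on the gap, at guard x = 41 and offset 0.2 mm, with the hook pulling its front. I'll keep drawing.

Emit:
arm_command(
  gripper=[10,10,10,10,10],
  dp=[
    [-0.2,-0.012,0],
    [-0.2,-0.012,0],
    [-0.2,-0.012,0],
    [-0.2,-0.012,0],
    [-0.2,-0.012,0],
  ],
  twist=[0,0,0,0,0],
)

```text
time: 19.25
tool_pos: [559.4, 217.2, 8.9]
tcp_rot: [3.142, -0.0, -0.84]
contact_force: [0.3, -1.6, -1.8]
grip_width: 21.7
finger_force: 30.0
```

Emit:
arm_command(
  gripper=[10,10,10,10,10],
  dp=[
    [-0.2,-0.012,0],
    [-0.2,-0.012,0],
    [-0.2,-0.012,0],
    [-0.2,-0.012,0],
    [-0.2,-0.012,0],
  ],
  twist=[0,0,0,0,0],
)

```text
time: 19.88
tool_pos: [543.9, 236.8, 9.0]
tcp_rot: [3.142, -0.0, -0.84]
contact_force: [2.2, -1.2, -0.5]
grip_width: 21.7
finger_force: 30.0
```

Emit:
arm_command(
  gripper=[10,10,10,10,10],
  dp=[
    [-0.2,-0.012,0],
    [-0.2,-0.012,0],
    [-0.2,-0.012,0],
    [-0.2,-0.012,0],
    [-0.2,-0.012,0],
  ],
  twist=[0,0,0,0,0],
)

```text
time: 20.5
tool_pos: [528.3, 256.4, 8.9]
tcp_rot: [3.142, -0.0, -0.84]
contact_force: [1.0, -1.5, -2.6]
grip_width: 22.0
finger_force: 30.0
```

Emit:
arm_command(
  gripper=[10,10,10,10,10],
  dp=[
    [-0.2,-0.012,0],
    [-0.2,-0.012,0],
    [-0.2,-0.012,0],
    [-0.2,-0.012,0],
    [-0.2,-0.012,0],
  ],
  twist=[0,0,0,0,0],
)

```text
time: 21.12
tool_pos: [512.7, 276.0, 8.9]
tcp_rot: [3.142, -0.0, -0.84]
contact_force: [0.7, -1.1, -1.6]
grip_width: 21.9
finger_force: 30.0
```

Emit:
arm_command(
  gripper=[10,10,10,10,10],
  dp=[
    [-0.2,-0.012,0],
    [-0.2,-0.012,0],
    [-0.2,-0.012,0],
    [-0.1,0,0],
    [0,0,0],
  ],
  twist=[0,0,0,0,0],
)

```text
time: 21.75
tool_pos: [501.6, 289.7, 8.9]
tcp_rot: [3.141, 0.0, -0.84]
contact_force: [-0.2, -1.2, -1.4]
grip_width: 21.9
finger_force: 30.0
```

```bash
python3 snap.py e; python3 ring.py e|head -2
```

```text
[501.74901107 289.5188483    8.88714832]
tip [608.53687564 170.37040315] n,u -92.68668901891417 0.15536438038586678 z 8.887148323277971 F [ 0.43530785 -0.90145506 -1.859269  ]
ring [620.82322786  74.92469128] n,u -10.310585546759796 -49.591654612387416 r 53.05
```

View pics/e.png

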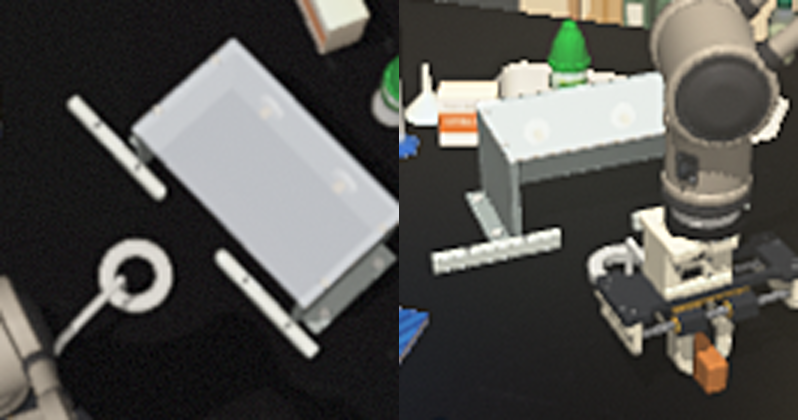

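The ring lies wholly in front of the rail, at crop (136,275), or guard x about -74. I'll recentre the hook in the hole, lift it out, move sideways and lay the rod down.

Emit:
arm_command(
  gripper=[10,10,10,10,10],
  dp=[
    [0.3,0,0],
    [0.3,0,0],
    [0.1,0,0],
    [0,0,0],
    [0,0,-0.3],
  ],
  twist=[0,0,0,0,0],
)

```text
time: 22.48
tool_pos: [513.1, 276.2, 16.2]
tcp_rot: [3.14, 0.001, -0.84]
contact_force: [0.6, 0.3, -1.5]
grip_width: 21.9
finger_force: 30.0
```

Emit:
arm_command(
  gripper=[10,10,10,10,10],
  dp=[
    [0,0,-0.5],
    [0,0,-0.6],
    [0,0,-0.6],
    [0,0,-0.4],
    [0,0,0],
  ],
  twist=[0,0,0,0,0],
)

```text
time: 23.1
tool_pos: [514.2, 276.6, 70.1]
tcp_rot: [-3.14, -0.001, -0.84]
contact_force: [-0.7, 0.7, -1.5]
grip_width: 21.8
finger_force: 30.0
```

Emit:
arm_command(
  gripper=[10,10,10,10,10],
  dp=[
    [-0.4,0.7,0],
    [-0.4,0.8,0],
    [-0.4,0.8,0],
    [-0.4,0.8,0],
    [-0.2,0.7,0],
  ],
  twist=[0,0,0,0,0],
)

```text
time: 23.72
tool_pos: [411.5, 246.2, 68.5]
tcp_rot: [3.14, 0.0, -0.84]
contact_force: [0.4, -0.0, -2.9]
grip_width: 21.8
finger_force: 30.0
```

```bash
python3 snap.py f; python3 -c "
from h import *
o=get_obs();print(o['joint_positions'],o['contact_force'])"
```

```text
[410.82502015 245.74514658  68.44692716]
[ 3.78863254e-01  4.59225705e-01  1.85089079e+00 -1.32912421e-04
  8.34484093e-01  2.78962877e+00] [ 0.8395195   0.08300407 -1.72426622]
```

View pics/f.png

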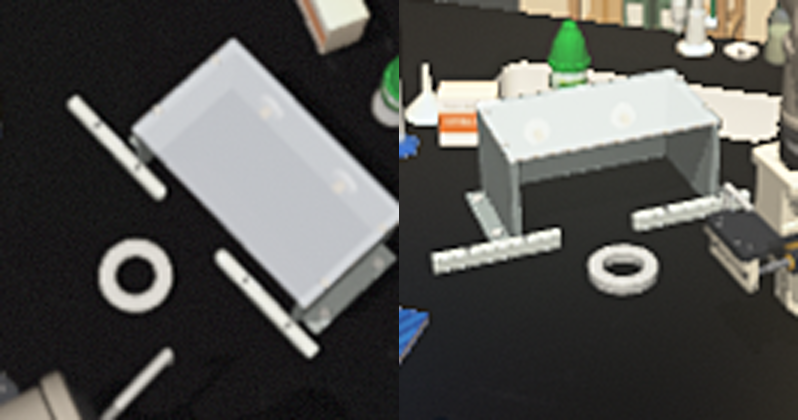

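The hook is out and the ring is lying flat and clear. The rod's handle is near the bench's front edge, so I'll advance 60 mm along the rod before lowering.

Emit:
arm_command(
  gripper=[10,10,10,10,10],
  dp=[
    [0.6,0,0],
    [0.7,0,0],
    [0.7,0,0],
    [0.4,0,0],
    [0,0,0.5],
  ],
  twist=[0,0,0,0,0],
)

```text
time: 24.45
tool_pos: [454.3, 201.2, 56.6]
tcp_rot: [-3.14, -0.001, -0.842]
contact_force: [-0.4, 0.4, -1.5]
grip_width: 21.8
finger_force: 30.0
```

Emit:
arm_command(
  gripper=[10,10,10,10,10],
  dp=[
    [0,0,0.6],
    [0,0,0.6],
    [0,0,0.5],
    [0,0,0.16],
    [0,0,0],
  ],
  twist=[0,0,0,0,0],
)

```text
time: 25.08
tool_pos: [452.8, 201.9, 9.7]
tcp_rot: [3.141, 0.0, -0.84]
contact_force: [0.5, -0.1, -2.2]
grip_width: 22.2
finger_force: 30.0
```

```bash
python3 -c "
from h import *
print(onz('top',(300,287),0),get_obs()['tool_pos'],get_obs()['contact_force'])"
```

```text
[356.80813407 220.60897659   0.        ] [452.78379979 201.87933637   9.67174159] [ 0.49039355 -0.1291773  -2.19561678]
```

Emit:
arm_command(
  gripper=[10,10,10,10,10],
  dp=[
    [0,0,0.04],
    [0,0,0.04],
    [0,0,0.03],
    [0,0,0],
    [0,0,0],
  ],
  twist=[0,0,0,0,0],
)

```text
time: 25.7
tool_pos: [452.9, 201.8, 7.2]
tcp_rot: [-3.142, -0.0, -0.84]
contact_force: [0.1, -0.6, -1.1]
grip_width: 21.8
finger_force: 30.0
```

Emit:
arm_command(
  gripper=[10,10,10,10,24],
  dp=[
    [0,0,0.03],
    [0,0,0],
    [0,0,0],
    [0,0,0],
    [0,0,0],
  ],
  twist=[0,0,0,0,0],
)

```text
time: 26.32
tool_pos: [453.0, 201.8, 6.5]
tcp_rot: [-3.141, -0.0, -0.84]
contact_force: [0.3, -1.0, 0.5]
grip_width: 23.7
finger_force: 0.0
```

Emit:
arm_command(
  gripper=[30,40,55,70,70],
  dp=[
    [0,0,0],
    [0,0,0],
    [0,0,0],
    [0,0,0],
    [0,0,0],
  ],
  twist=[0,0,0,0,0],
)

```text
time: 26.95
tool_pos: [452.9, 201.8, 6.4]
tcp_rot: [3.142, -0.0, -0.84]
contact_force: [-0.7, 0.4, -0.5]
grip_width: 65.5
finger_force: 0.0
```

Emit:
arm_command(
  gripper=[70,70,70,70,70],
  dp=[
    [0,0,-0.3],
    [0,0,-0.7],
    [0,0,-1],
    [0,0,-1],
    [0,0,-1],
  ],
  twist=[0,0,0,0,0],
)

```text
time: 27.58
tool_pos: [452.9, 201.8, 107.8]
tcp_rot: [-3.141, -0.0, -0.84]
contact_force: [-0.3, 0.5, 0.1]
grip_width: 69.9
finger_force: 0.0
```

Emit:
arm_command(
  gripper=[70,70,70,70,70],
  dp=[
    [0,0.8,-1],
    [0,0.8,-1],
    [0,0.8,-1],
    [0,0.8,-1],
    [0,0.8,0],
  ],
  twist=[0,0,0,0,0],
)

```text
time: 28.2
tool_pos: [378.9, 134.9, 208.7]
tcp_rot: [-3.138, -0.003, -0.84]
contact_force: [0.1, 0.3, 1.1]
grip_width: 70.2
finger_force: 0.0
```

Emit:
arm_command(
  gripper=[70,70,70,70,70],
  dp=[
    [0.9,0.9,0],
    [0.9,0.9,0],
    [0.9,0.9,0],
    [0.9,0.9,0],
    [0,0,0],
  ],
  twist=[0,0,0,0,0],
)

```text
time: 28.82
tool_pos: [371.4, 6.7, 206.9]
tcp_rot: [-3.141, -0.001, -0.843]
contact_force: [-0.1, -0.2, 1.1]
grip_width: 69.9
finger_force: 0.0
```

```bash
sed -i 's/270,110,133,140/250,130,133,140/' snap.py; python3 snap.py g
```

```text
[371.39201539   8.13059669 206.76156313]
```

View pics/g.png

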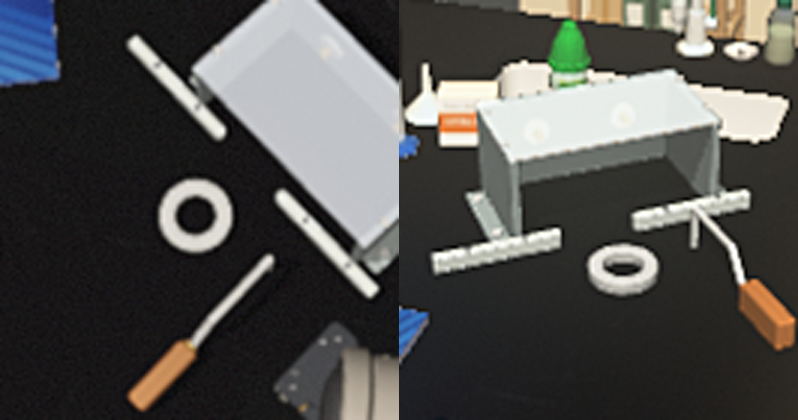

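The rod lies flat in front of the guard, with its hook at top crop (268,260), clear of both the rail and the ring at (196,215). The dropper bottle hasn't moved, and the arm never went near the beaker.

```bash
python3 -c "
from plant import *
print(close_job())"
```

```text
the job is handed in; nothing more can be done
None
```

The job is handed in at about 29 s: the ring was drawn out through the gap and lies wholly in front of the rail, and the rod lies flat in front of the guard, clear of the ring; the dropper bottle looked unmoved in the last picture, while the beaker was never re-checked after the first pictures.

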